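Swap the loads on the bench balance

ROBOT

A 7-joint arm with a two-finger parallel gripper is mounted at the origin on a cart in front of the work surface, level with it; the furniture and walls round the work are solid. World frame = base frame: x ahead of the robot, y to its left, z up, the work surface at z = 0. Lengths are in m, angles in rad, forces in N, time in s.
With the tool pointing down it reaches from about 0.4 to 0.85 m from the base axis. Payload 10.4 kg.
Tool frame: the origin (TCP) lies midway between the tips of the shut fingers; the grasp point (between the pads) lies behind it (ctrl.grasp_offset is the z of the grasp point in the tool frame, in m); z points along the fingers, y is the line along which they close (so a half turn about z gives the same grasp; the last joint's range is limited). The gripper opens to 87 mm and grips with 3 to 60 N. Pads are 19 mm wide; open, the fingers measure 117 mm over their backs; the gripper's body (75 mm by 190 mm) begins 51 mm behind the grasp point.
Start: joints at [1.091, 0.332, -0.065, 1.46, 0.022, 1.35, -0.088], TCP at [0.276, -0.561, 0.223] pointing down, gripper open.
Joint ranges: [-2.6, 2.6], [-0.5, 2.12], [-1.47, 1.34], [0.16, 2.42], [-1.27, 4.41], [0.06, 2.06], [-2.6, 2.6]. Speed limits (rad/s): [2.22, 2.22, 2.79, 2.79, 3.14, 3.14, 3.14].

INTERFACE

Orientations are given as a 3x3 rotation matrix whose columns are the frame's x, y, z axes.
In Python, from rig import readout, optics, ctrl, finder gives the robot as it stands.
- The arm moves only by the tool play_rows, never from a script. Its argument "motion" is a list that holds one entry, the list of rows, each a list of 5 numbers: the shift along the tool's x, y, z in units of 80 cm (1.0 is 80 cm), then the turn about the tool's z in units of 0.5 rad (1.0 is 0.5 rad), then the closure, from 0 (fully open) to 1 (shut). A call has 1 to 20 rows; each row shifts and turns the commanded pose from where the row before left it, along the tool's axes as they then stand; what a row does not reach is not made up. A row lasts 1/12 s, in which the tool goes at most 41.7 mm and 7.16 degrees, less where a joint would pass 70% of its speed; a pose out of reach is approached as far as the arm can. A call with a number of a shift or a turn outside -1 to 1 is refused whole. A call with a gripper value outside its range is refused whole. The fingers move at their own pace and stop on an object; "force" is the grip in N (left out, the last holds). Time passes only in rows, so rows that do not move let the fingers close. It gives the time, the measured TCP pose, the force, the opening and the grip force at its end, in the units of the state.
- readout.get_obs(): the state, without advancing time (a new reading comes with each control period).
- optics.snapshot(name): name is "scene" or "top"; returns a dict with "img" (384x512x3 uint8, blue, green, red), "mtx" (3x3 intrinsics, pixels), "k1" (the pictures are not rectified: a ray, as slopes to the right and down, at radius r is drawn at 1 + k1 r^2 times it, then the intrinsics apply), "cam_to_world" (4x4, takes a point from camera to world coordinates). Camera axes: x right, y up, looking along -z (the intrinsics and any distortion apply to the point x, -y, -z); pixel columns grow to the right and rows downward; lengths in m; the calibration is good to about 2 mm. A picture is of the moment at which its call begins. There is no depth.
- ctrl.finish_job(): hands the job in; it is judged then, once.
Trained networks look in the newest picture that a camera, given by its name, has taken for a name from the list of things; names that differ only in an ending like _2 or _b are one class to them, and where a whole thing is asked for, a point or a joint stands for the part that bears it (a point fixed in the world has none). Each returns a list of dicts, best first, with "score" (0 to 1); they miss things now and then, are a little off and sometimes report something else, mostly with a low value. They report only what shows in the picture. A call takes as long as a camera call. They do not tell look-alikes from the thing itself.
- finder.search_frame(camera, thing): "pixel" ([row, column] in pixels, amid what is visible of it).
The state is a dict: "time": time; "qpos": joint angles; "joint_velocities": joint speeds; "joint_efforts": joint torques, N m; "tcp_pos": TCP position; "tcp_rot": TCP orientation; "force": force on the tool from outside, world axes, zero at the start; "moment": the same for the moment, N m; "grip_width": finger opening in m; "grasp_force": force on a finger pad.
Only numpy, scipy, OpenCV 4.12 (cv2) and the standard library are available. Lean on these libraries where they do the work, as an engineer would, in place of code of your own. Each camera call takes 0.05 s, during which the arm holds its last target. There are 200 camera calls.

TASK

Check the tall can against the small tin on the two-pan balance: set one of them in the middle of each pan (either way round), so that the beam rests level, and put the two things that are on the pans now in the middle of the cork mats, the jar on the round mat and the glue bottle on the square one. The mats are taken by the can and the tin at first, so park something on the empty oblong mat (or any free patch of bench) on the way; keep all four upright.

Things in the scene. Friction and masses are not known exactly. Their poses are not given: they have to be found in the camera images.
- can: Tall plain off-white ribbed can, closed, diameter 58 mm, height 104 mm, 0.30 kg. Origin: centre of its underside, z up along its axis. Starts upright on one of the two cork mats.
- tin: Small food tin with metal ends and a teal paper label, diameter 57 mm, height 72 mm, 0.30 kg (the same as the can). Origin: centre of its underside, z up along its axis. Starts upright on the other cork mat.
- jar: Small white round jar with a wide screw cap, closed, diameter 41 mm, height 65 mm, about 0.06 kg. Origin: centre of its underside, z up along its axis. Starts upright on one pan of the balance.
- glue: Small white glue bottle with a slim pointed nozzle, height 108 mm, about 0.06 kg; the body is 28 mm (its x) by 34 mm (its y) up to 80 mm high, the nozzle above it is 16 mm thick. Origin: centre of its underside, z up. Starts upright on the other pan, its x within 0.4 rad of the pan's x.
- pan_left (a point): Pan at the left (+y) end of the balance's beam: round steel dish, 100 mm across, rim 4 mm above its floor. This point: centre of the inner floor on which things stand, z up, 74 mm above the bench when level. It is rigid with the beam and tilts with it. The beam lies along the pan's y; x is level, square to the beam. The pans' centres are 280 mm apart.
- pan_right (a point): The same pan at the right end (-y) of the beam.
- beam (a joint): Tilt of the balance's beam in rad: 0 level, positive with the left pan up, stops at +-0.09. The pivot is midway between the pans, 60 mm above the bench; a weak spring (1.6 N m/rad) levels the beam when both pans carry the same. The can or tin on one pan, with the jar, the glue bottle or nothing on the other, tips it to its stop (pan centres 13 mm down and up).
- mat_round: Round cork mat, diameter 90 mm, 6 mm thick: the jar's place at the end. Fixed to the bench for the episode. Origin: centre of its underside, z up; its top is at z = 0.006 m.
- mat_square: Square cork mat, 84 x 84 mm, 6 mm thick: the glue bottle's place at the end. Fixed to the bench for the episode. Origin: centre of its underside, z up; its top is at z = 0.006 m.
- mat_oblong: Oblong dark rubber mat, 70 mm (its x) by 110 mm (its y), 6 mm thick, empty at the start: a parking spot. Fixed to the bench for the episode. Origin: centre of its underside, z up; its top is at z = 0.006 m.
Things that resemble listed ones, but are neither listed nor needed, are in the scene too. Leave any blue look-alike of the can alone.

How it is judged:
At the end, for the whole second after the job is handed in: The can and the tin stand one on each pan, the jar on the round mat and the glue bottle on the square mat, each upright (within 0.12 rad), within 15 mm of the middle, resting on its place (height within 5 mm) and still (under 0.02 m/s); the beam is within 0.065 rad of level (((horizontal distance between can and pan_left below 0.015 m and z of can in the frame of pan_left between -0.005 and 0.005 m and horizontal distance between tin and pan_right below 0.015 m and z of tin in the frame of pan_right between -0.005 and 0.005 m) or (horizontal distance between can and pan_right below 0.015 m and z of can in the frame of pan_right between -0.005 and 0.005 m and horizontal distance between tin and pan_left below 0.015 m and z of tin in the frame of pan_left between -0.005 and 0.005 m)) and horizontal distance between jar and mat_round below 0.015 m and z of jar in the frame of mat_round between 0.001 and 0.011 m and horizontal distance between glue and mat_square below 0.015 m and z of glue in the frame of mat_square between 0.001 and 0.011 m and value of joint beam between -0.065 and 0.065 rad and angle between each of can, tin, jar, glue's own z axis and vertical below 0.12 rad and linear speed of each of can, tin, jar, glue below 0.02 m/s); the robot touches nothing.
It fails at once if the can, the tin, the jar or the glue bottle is tipped over (more than 0.6 rad) (angle between any of can, tin, jar, glue's own z axis and vertical above 0.6 rad).
It also fails if it takes over 120 s, if anything falls off the work surface, if the arm or the gripper's body presses on something with over 40 N, if the wrist force passes 120 N, or if a joint passes its speed limit or range.

## Working session

There is one attempt and no reset: what is moved stays moved. The work goes in short steps, Python scripts to look and compute and a tool call to move; the robot and the scene stay as the last step left them, time stands still between calls to the robot, and variables do not carry over. Pictures are saved under pics/ and viewed, at most 17 in all, crops included, and the job is handed in when it is done.

Besides the shell and the picture viewer there is one more tool, called after ">>>" as name([rows], argument=value, ...), one row to a line, values as JSON. play_rows: Moves the arm, as the interface text tells. Shifts and turns lie within -1 to 1; 1 stands for 80 cm of shift or 0.5 rad of turn. Its arguments: {"type":"object","properties":{"motion":{"type":"array","items":{"type":"array","items":{"type":"array","items":{"type":"number"}}}},"force":{"type":"number"}},"required":["motion"]}

```bash
mkdir -p pics
cat > h.py <<'E'
import numpy as np, cv2
from rig import readout, optics, ctrl, finder
def ray(s,rc):
    K=s["mtx"]; x=(rc[1]-K[0,2])/K[0,0]; y=(rc[0]-K[1,2])/K[1,1]
    d=np.array([x,y]); u=d.copy()
    for _ in range(20): u=d/(1+s["k1"]*(u@u))
    T=np.array(s["cam_to_world"]); return T[:3,3],T[:3,:3]@np.array([u[0],-u[1],-1])
def at(s,rc,z):
    o,d=ray(s,rc); return o+d*(z-o[2])/d[2]
def proj(s,p):
    T=np.array(s["cam_to_world"]); c=T[:3,:3].T@(np.array(p)-T[:3,3]); u=np.array([c[0]/-c[2],-c[1]/-c[2]])
    u=u*(1+s["k1"]*(u@u)); K=s["mtx"]; return [K[1,1]*u[1]+K[1,2],K[0,0]*u[0]+K[0,2]]
E
python3 - <<'E'
from h import *
Z=dict(can=.058,tin=.042,jar=.1,glue=.12,pan_left=.07,pan_right=.07,mat_round=.006,mat_square=.006,mat_oblong=.006)
o=readout.get_obs(); print(o["tcp_pos"],o["tcp_rot"],ctrl.grasp_offset,o["grip_width"])
for n in ["scene","top"]:
    s=optics.snapshot(n); cv2.imwrite(f"pics/{n}0.png",cv2.resize(s["img"],(800,600))); print(n,np.array(s["cam_to_world"])[:3].round(2).tolist())
    for k,z in Z.items():
        print(k,[(np.round(d["pixel"]).tolist(),round(d["score"],2),at(s,d["pixel"],z).round(3)[:2].tolist()) for d in finder.search_frame(n,k)[:4]])
E
```

```text
[ 0.27550372 -0.56055132  0.22176421] [[ 8.97464270e-01  4.41086613e-01 -6.95630782e-04]
 [ 4.41087157e-01 -8.97463376e-01  1.26813477e-03]
 [-6.49458786e-05 -1.44493945e-03 -9.99998954e-01]] -0.0187 0.08733127363051099
scene [[-0.75, 0.35, -0.56, -0.19], [-0.66, -0.37, 0.66, 0.67], [0.03, 0.86, 0.51, 0.69]]
can [([191.0, 360.0], 0.59, [0.323, -0.321]), ([172.0, 320.0], 0.56, [0.455, -0.333])]
tin [([204.0, 276.0], 0.8, [0.454, -0.144]), ([186.0, 197.0], 0.35, [0.663, -0.068])]
jar [([195.0, 165.0], 0.9, [0.611, 0.077])]
glue [([146.0, 238.0], 0.85, [0.645, -0.203])]
pan_left [([187.0, 196.0], 0.62, [0.626, -0.031])]
pan_right [([190.0, 202.0], 0.87, [0.605, -0.032])]
mat_round [([196.0, 331.0], 0.56, [0.41, -0.326]), ([202.0, 277.0], 0.44, [0.494, -0.197])]
mat_square [([223.0, 275.0], 0.56, [0.436, -0.12])]
mat_oblong [([257.0, 213.0], 0.7, [0.449, 0.08])]
top [[-0.01, 0.99, -0.16, 0.33], [-1.0, -0.01, -0.01, -0.16], [-0.01, 0.16, 0.99, 1.17]]
can [([249.0, 318.0], 0.74, [0.339, -0.325]), ([210.0, 318.0], 0.6, [0.456, -0.329])]
tin [([212.0, 256.0], 0.6, [0.455, -0.146])]
jar [([160.0, 176.0], 0.73, [0.606, 0.089])]
glue [([141.0, 274.0], 0.48, [0.652, -0.2])]
pan_left [([155.0, 228.0], 0.59, [0.627, -0.064])]
pan_right [([150.0, 226.0], 0.89, [0.64, -0.056]), ([212.0, 249.0], 0.27, [0.45, -0.125])]
mat_round [([224.0, 314.0], 0.51, [0.419, -0.324])]
mat_square [([215.0, 250.0], 0.86, [0.448, -0.125])]
mat_oblong [([224.0, 178.0], 0.78, [0.425, 0.1])]
```

View pics/scene0.png

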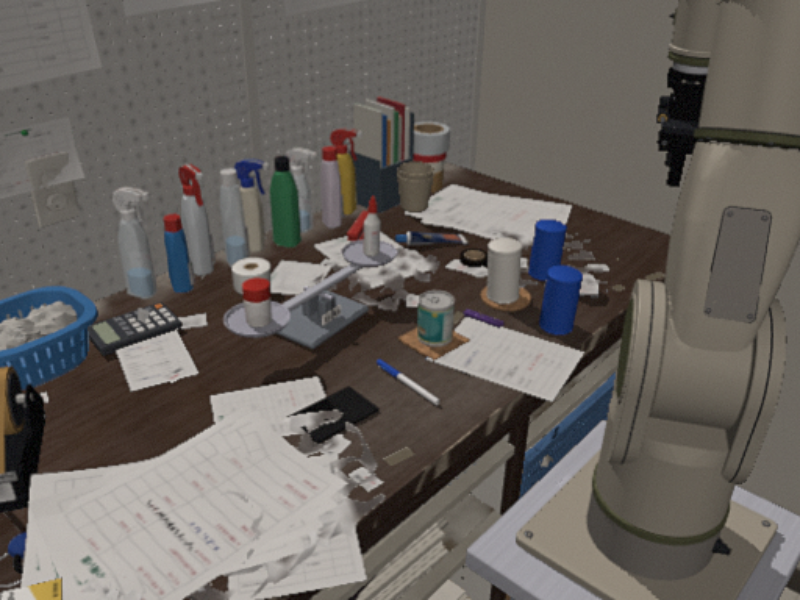

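```bash
python3 -c "
import cv2
im=cv2.imread('pics/top0.png')[130:440,210:590]  # 800x600 resized
cv2.imwrite('pics/top0c.png',cv2.resize(im,(735,600),interpolation=cv2.INTER_CUBIC))"
```

```text
(no output)
```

View pics/top0c.png

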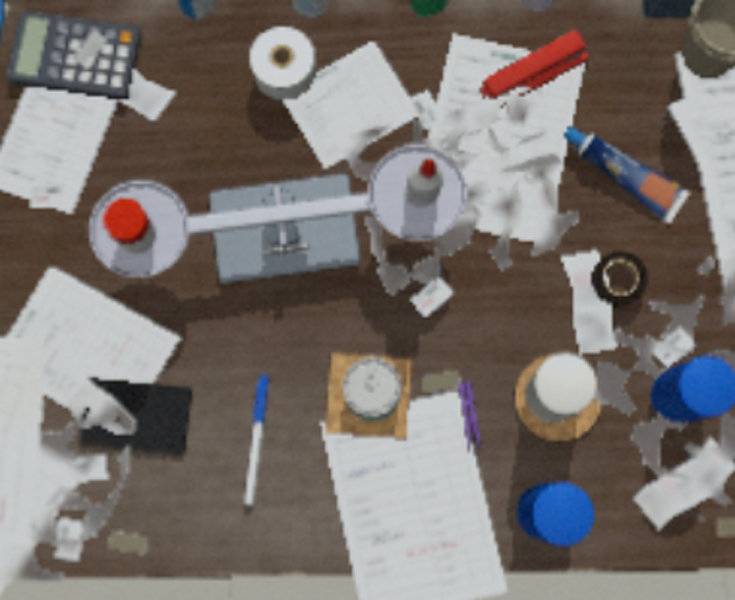

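The scene and top views agree. In the top crop:
- The tin is on the square mat at (371,387).
- The off-white can is on the round mat at (565,384). The two blue cylinders at (695,388) and (557,513) are look-alikes, so I leave them alone.
- The jar with the red cap is on the left pan at (126,220), and the glue bottle is on the right pan at (425,180).
- The oblong mat at (135,415) has scraps on it.

Next I work out positions and check them by overlaying them on both views.

```bash
cat > ov.py <<'E'
from h import *
def circ(s,im,c,r,z,col,f=3):
    t=np.linspace(0,2*np.pi,60); P=[proj(s,[c[0]+r*np.cos(a),c[1]+r*np.sin(a),z])[::-1] for a in t]
    cv2.polylines(im,[np.int32(np.array(P)*f*16)],True,col,1,cv2.LINE_AA,4)
E
python3 - <<'E'
from ov import *
S={n:optics.snapshot(n) for n in ["top","scene"]}
t=S["top"]
def c(x,y,z): return at(t,[(130+y/1.9355)*.64-.2,(210+x/1.934)*.64-.2],z)[:2]
E=dict(tin=(c(371,387,.078),.0285,.078),can=(c(565,384,.11),.029,.11),jar=(c(126,220,.139),.0205,.139),glue=(c(428,167,.182),.008,.182),
 panR=(c(417,192,.078),.05,.078),panL=(c(139,229,.078),.05,.078),round=(c(558,397,.006),.045,.006))
sq=np.mean([c(*p,.006) for p in [(331,353),(410,356),(406,438),(327,433)]],0); ob=np.mean([c(*p,.006) for p in [(93,377),(191,388),(183,455),(81,443)]],0)
E['sq']=(sq,.042,.006);E['ob']=(ob,.035,.006)
for k,v in E.items(): print(k,v[0].round(4))
print("pan sep",np.linalg.norm(E['panL'][0]-E['panR'][0]))
for n,(r0,r1,c0,c1) in dict(top=(85,275,140,350),scene=(120,270,130,380)).items():
    s=S[n]; im=cv2.resize(s["img"],None,fx=3,fy=3,interpolation=cv2.INTER_CUBIC)
    for k,(p,r,z) in E.items(): circ(s,im,p,r,z,(0,255,0))
    for k,b in dict(tin=(.0285,.006),can=(.029,.006),jar=(.0205,.074)).items(): circ(s,im,E[k][0],b[0],b[1],(0,255,255))
    cv2.imwrite(f"pics/ov_{n}.png",im[r0*3:r1*3,c0*3:c1*3])
E
```

```text
tin [ 0.453  -0.1486]
can [ 0.4496 -0.3315]
jar [0.6073 0.0798]
glue [ 0.6407 -0.2035]
panR [ 0.6478 -0.1971]
panL [0.6144 0.0805]
round [ 0.4481 -0.341 ]
sq [ 0.4531 -0.1454]
ob [0.4348 0.0945]
pan sep 0.279600027663152
```

View pics/ov_top.png

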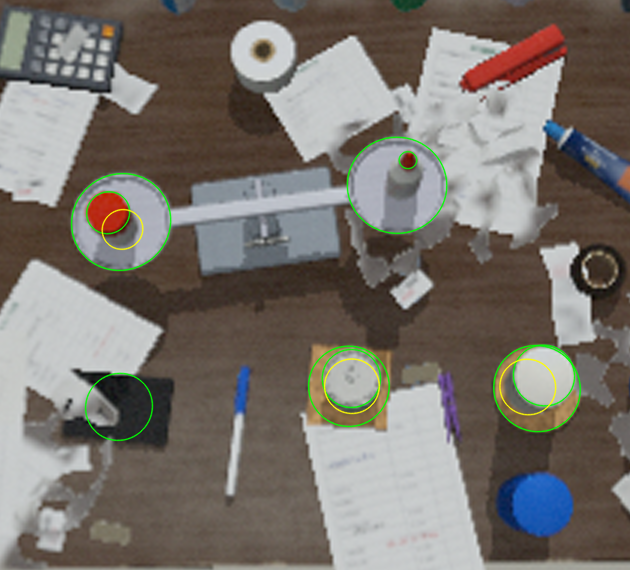

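View pics/ov_scene.png

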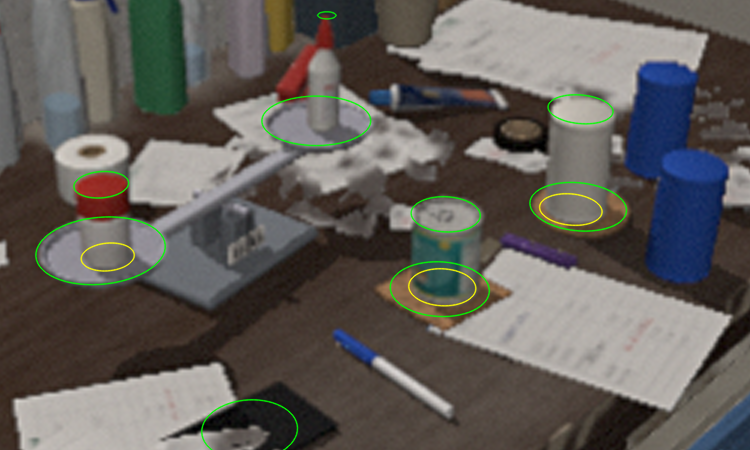

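Overlay check: the pan, jar, tin and can circles fit in both views to about 4 mm, the two pans come out 279.6 mm apart (280 expected), and the can matches the listed off-white one. White scraps cover the oblong mat, so I'll park the tin on bare bench near (0.50, 0.01). First move: square up the tool and go above the tin.

>>> play_rows([
  [[0,0,0,0.23,0],[0,0,0,0.23,0],[0,0,0,0.23,0],[0,0,0,0.224,0],[0.015,-0.034,0,0,0],[0.015,-0.034,0,0,0],[0.015,-0.034,0,0,0],[0.015,-0.034,0,0,0],[0.015,-0.034,0,0,0],[0.015,-0.034,0,0,0],[0.015,-0.034,0,0,0],[0.015,-0.034,0,0,0],[0.015,-0.034,0,0,0],[0.015,-0.034,0,0,0],[0.015,-0.034,0,0,0],[0.015,-0.034,0,0,0],[0.015,-0.034,0,0,0],[0.015,-0.034,0,0,0],[0.01,-0.034,0,0,0],[0,0,0,0,0]],
], force=20)

```text
time: 2.77
tcp_pos: [0.4536, -0.1471, 0.2229]
tcp_rot: [[1.0, 0.007, 0.001], [0.007, -1.0, 0.001], [0.001, -0.001, -1.0]]
force: [-0.3, 0.8, -0.7]
grip_width: 0.0866
grasp_force: 0.0
```

>>> play_rows([
  [[0,0.002,0.03,0,0],[0,0,0.03,0,0],[0,0,0.03,0,0],[0,0,0.03,0,0],[0,0,0.03,0,0],[0,0,0.03,0,0],[0,0,0.03,0,0],[0,0,0.028,0,0],[0,0,0,0,0],[0,0,0,0,0],[0,0,0,0,1],[0,0,0,0,1],[0,0,0,0,1],[0,0,0,0,1],[0,0,0,0,1],[0,0,0,0,1],[0,0,0,0,1]],
], force=25)

```text
time: 4.18
tcp_pos: [0.4523, -0.1541, 0.0328]
tcp_rot: [[1.0, 0.0, 0.001], [0.0, -1.0, 0.0], [0.001, -0.0, -1.0]]
force: [-0.1, 4.9, 7.4]
grip_width: 0.0566
grasp_force: 25.0
```

>>> play_rows([
  [[0,0,-0.02,0,1],[0,0,-0.03,0,1],[0,0,-0.03,0,1],[0.0075,-0.025,0,0,1],[0.0075,-0.025,0,0,1],[0.0075,-0.025,0,0,1],[0.0075,-0.025,0,0,1],[0.0075,-0.025,0,0,1],[0.0075,-0.025,0,0,1],[0.0075,-0.025,0,0,1],[0.0075,-0.025,0,0,1],[0,0,0.03,0,1],[0,0,0.03,0,1],[0,0,0,0,1],[0,0,0,0,1]],
])

```text
time: 5.43
tcp_pos: [0.4985, 0.0052, 0.0473]
tcp_rot: [[1.0, -0.0, -0.003], [-0.0, -1.0, 0.0], [-0.003, -0.0, -1.0]]
force: [0.7, 1.3, -3.0]
grip_width: 0.0566
grasp_force: 25.0
```

>>> play_rows([
  [[0,0,0.015,0,1],[0,0,0.01,0,1],[0,0,0.001,0,1],[0,0,0,0,0],[0,0,0,0,0],[0,0,0,0,0],[0,0,0,0,0],[0,0,-0.02,0,0],[0,0,-0.03,0,0],[0,0,-0.03,0,0],[0,0,-0.03,0,0],[0,0,-0.03,0,0],[0,0,-0.03,0,0],[0,0,-0.03,0,0],[0,0,-0.03,0,0],[0,0,-0.025,0,0],[0,0,0,0,0]],
])

```text
time: 6.85
tcp_pos: [0.5017, 0.0057, 0.2359]
tcp_rot: [[1.0, -0.0, 0.007], [-0.0, -1.0, -0.001], [0.007, 0.001, -1.0]]
force: [0.4, -0.2, 0.4]
grip_width: 0.0874
grasp_force: 0.0
```

>>> play_rows([
  [[0.019,0.029,0,0,0],[0.019,0.029,0,0,0],[0.019,0.029,0,0,0],[0.019,0.029,0,0,0],[0.019,0.029,0,0,0],[0.019,0.029,0,0,0],[0.019,0.029,0,0,0],[0.019,0.029,0,0,0],[0.022,0.03,0,0,0],[0,0,0,0,0],[0,0,0,0,0]],
])

```text
time: 7.77
tcp_pos: [0.6389, -0.2055, 0.23]
tcp_rot: [[1.0, -0.002, -0.001], [-0.002, -1.0, 0.001], [-0.001, -0.0, -1.0]]
force: [-0.2, 0.2, 0.2]
grip_width: 0.0869
grasp_force: 0.0
```

Run:
```python
from h import *
s=optics.snapshot("scene"); im=s["img"][90:250,120:380]
o=readout.get_obs(); print(o["tcp_pos"].round(4) if hasattr(o["tcp_pos"],'round') else o["tcp_pos"], np.round(o["qpos"],2))
cv2.imwrite("pics/s2.png",cv2.resize(im,None,fx=3,fy=3,interpolation=cv2.INTER_CUBIC))
```

```text
[ 0.6388 -0.2039  0.2306] [ 0.49  0.46 -0.36  1.3   0.16  1.42 -1.43]
```

View pics/s2.png

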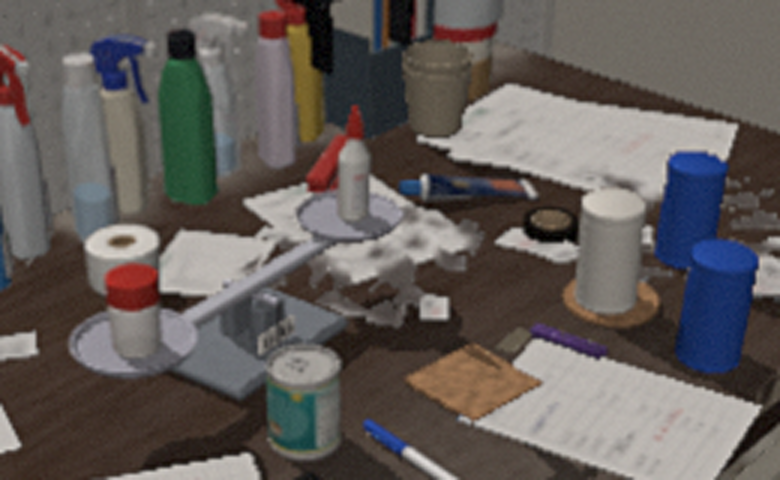

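The tin stands upright on the parking patch at (303,400), and the glue bottle is still on the right pan at (353,170). Next: grasp the glue.

>>> play_rows([
  [[0.002,0,0.025,0,0],[0,0,0.025,0,0],[0,0,0.025,0,0],[0,0,0.025,0,0],[0,0,0.025,0,0],[0,0,0.013,0,0],[0,0,0,0,0],[0,0,0,0,0.3],[0,0,0,0,0.5],[0,0,0,0,0.55],[0,0,0,0,0.6],[0,0,0,0,0.65],[0,0,0,0,0.7],[0,0,0,0,1],[0,0,0,0,1],[0,0,0,0,1]],
], force=12)

```text
time: 9.15
tcp_pos: [0.6406, -0.2042, 0.121]
tcp_rot: [[1.0, -0.0, 0.0], [-0.0, -1.0, -0.0], [0.0, 0.0, -1.0]]
force: [0.1, -0.4, -0.2]
grip_width: 0.0351
grasp_force: 0.0
```

>>> play_rows([
  [[0,0,0,0,1],[0,0,0,0,1],[0,0,0,0,1],[0,0,-0.01,0,1],[0,0,-0.02,0,1],[0,0,-0.03,0,1],[0,0,-0.02,0,1],[0,0,0,0,1]],
])

```text
time: 9.82
tcp_pos: [0.6424, -0.2045, 0.1898]
tcp_rot: [[1.0, -0.0, 0.006], [-0.0, -1.0, -0.002], [0.006, 0.002, -1.0]]
force: [0.2, -0.2, -0.9]
grip_width: 0.0323
grasp_force: 12.0
```

>>> play_rows([
  [[-0.026,-0.008,0,0,1],[-0.026,-0.008,0,0,1],[-0.026,-0.008,0,0,1],[-0.026,-0.008,0,0,1],[-0.026,-0.008,0,0,1],[-0.026,-0.008,0,0,1],[-0.026,-0.008,0,0,1],[-0.026,-0.008,0,0,1],[-0.028,-0.01,0,0,1],[0,0,0.028,0,1],[0,0,0.028,0,1],[0,0,0.028,0,1],[0,0,0.028,0,1],[0,0,0.028,0,1],[0,0,0,0,1],[0,0,0,0,1]],
])

```text
time: 11.15
tcp_pos: [0.4509, -0.1446, 0.0724]
tcp_rot: [[1.0, 0.0, -0.002], [0.0, -1.0, 0.001], [-0.002, -0.001, -1.0]]
force: [-0.2, -0.8, 0.0]
grip_width: 0.0324
grasp_force: 12.0
```

Run:
```python
from h import *
s=optics.snapshot("top"); a=s["img"][170:280,150:300]
s=optics.snapshot("scene"); b=s["img"][110:250,110:330]
o=readout.get_obs(); print(np.round(o["tcp_pos"],4),np.round(o["force"],1))
r=lambda im:cv2.resize(im,(int(im.shape[1]*420/im.shape[0]*.62),int(420*.62)),interpolation=cv2.INTER_CUBIC)
a=cv2.resize(a,None,fx=2.6,fy=2.6,interpolation=2);b=cv2.resize(b,None,fx=1.85,fy=1.85,interpolation=2)
h=max(a.shape[0],b.shape[0]);pad=lambda i:cv2.copyMakeBorder(i,0,h-i.shape[0],0,0,0)
cv2.imwrite("pics/g3.png",np.hstack([pad(a),pad(b)]))
```

```text
[ 0.4525 -0.1451  0.0742] [0.7 0.6 0.4]
```

View pics/g3.png

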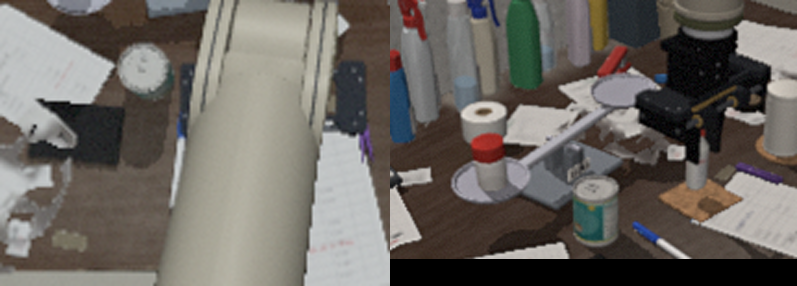

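The glue hangs upright over the square mat at (697,170), and the left pan has dipped under the jar as expected. Next: set the glue down.

>>> play_rows([
  [[0,0,0.012,0,1],[0,0,0.01,0,1],[0,0,0.004,0,1],[0,0,0,0,1],[0,0,0,0,0.5],[0,0,0,0,0.3],[0,0,0,0,0.1],[0,0,0,0,0],[0,0,0,0,0],[0,0,-0.02,0,0],[0,0,-0.03,0,0],[0,0,-0.03,0,0],[0,0,-0.03,0,0],[0,0,-0.03,0,0],[0,0,-0.02,0,0],[0,0,0,0,0]],
])

```text
time: 12.58
tcp_pos: [0.4535, -0.1454, 0.1836]
tcp_rot: [[1.0, -0.0, 0.005], [-0.0, -1.0, -0.002], [0.005, 0.002, -1.0]]
force: [0.3, -0.3, 0.9]
grip_width: 0.0867
grasp_force: 0.0
```

>>> play_rows([
  [[0,0.029,0,0,0],[0,0.029,0,0,0],[0,0.029,0,0,0],[0,0.029,0,0,0],[0,0.029,0,0,0],[0,0.029,0,0,0],[-0.003,0.03,0,0,0],[-0.003,0.03,0,0,0],[0,0,0,0,0],[0,0,0,0,0]],
])

```text
time: 13.42
tcp_pos: [0.4461, -0.3331, 0.179]
tcp_rot: [[1.0, -0.003, -0.001], [-0.003, -1.0, 0.001], [-0.001, -0.001, -1.0]]
force: [-0.4, -0.1, -0.7]
grip_width: 0.0873
grasp_force: 0.0
```

Run:
```python
from ov import *
s=optics.snapshot("scene"); f=3
o=readout.get_obs(); print(np.round(o["tcp_pos"],4))
im=cv2.resize(s["img"],None,fx=3,fy=3,interpolation=2)
circ(s,im,[.448,-.333],.029,.11,(0,255,0)); circ(s,im,[.4531,-.1454],.003,.114,(0,255,0)); circ(s,im,[.4531,-.1454],.042,.006,(0,255,0))
circ(s,im,[.446,-.343],.045,.006,(0,255,0))
print([(d["pixel"],d["score"]) for d in finder.search_frame("scene","pan_right")[:2]])
cv2.imwrite("pics/c4.png",im[300:760,560:1260])
```

```text
[ 0.4467 -0.3318  0.1792]
[([187.2, 206.1], 0.78)]
```

View pics/c4.png

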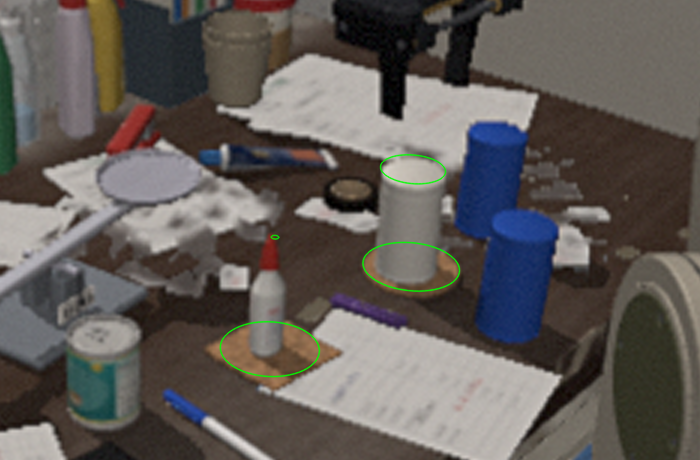

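The glue stands upright on the square mat at (267,350), about 6 px from its middle. The can at (410,220) fits its predicted circle. Next: grasp the can.

>>> play_rows([
  [[0.001,0,0.03,0,0],[0,0,0.03,0,0],[0,0,0.03,0,0],[0,0,0.03,0,0],[0,0,0.028,0,0],[0,0,0,0,0],[0,0,0,0,0.3],[0,0,0,0,0.4],[0,0,0,0,1],[0,0,0,0,1],[0,0,0,0,1],[0,0,0,0,1],[0,0,0,0,1],[0,0,-0.01,0,1],[0,0,-0.03,0,1],[0,0,-0.03,0,1],[0,0,-0.03,0,1],[0,0,-0.03,0,1],[0,0,-0.03,0,1],[0,0,0,0,1]],
], force=25)

```text
time: 15.18
tcp_pos: [0.4494, -0.3328, 0.1947]
tcp_rot: [[1.0, 0.0, 0.005], [0.0, -1.0, -0.003], [0.005, 0.003, -1.0]]
force: [1.4, 0.1, -3.0]
grip_width: 0.0576
grasp_force: 24.5
```

>>> play_rows([
  [[0.027,-0.019,0,0,1],[0.027,-0.019,0,0,1],[0.027,-0.019,0,0,1],[0.027,-0.019,0,0,1],[0.027,-0.019,0,0,1],[0.027,-0.019,0,0,1],[0.027,-0.019,0,0,1],[0.029,-0.019,0,0,1],[0.029,-0.018,0,0,1],[0,0,0,0,1],[0,0,0.02,0,1],[0,0,0.02,0,1],[0,0,0,0,1],[0,0,0,0,1],[0,0,0,0,1]],
])

```text
time: 16.43
tcp_pos: [0.6454, -0.1962, 0.1583]
tcp_rot: [[1.0, -0.0, 0.0], [-0.0, -1.0, 0.0], [0.0, -0.0, -1.0]]
force: [-0.6, -0.1, -2.5]
grip_width: 0.0569
grasp_force: 24.9
```

Run:
```python
from ov import *
s=optics.snapshot("scene")
for _ in range(3):
    o=readout.get_obs(); print(np.round(o["tcp_pos"],4),np.round(o["force"],1))
im=cv2.resize(s["img"],None,fx=3,fy=3,interpolation=2)
circ(s,im,[.6478,-.1971],.05,.085,(0,255,0)); circ(s,im,[.6478,-.1971],.029,.104,(0,255,255))
cv2.imwrite("pics/c5.png",im[240:700,380:1000])
```

```text
[ 0.6456 -0.1963  0.1587] [ 0.2 -0.3 -2.6]
[ 0.6456 -0.1963  0.1587] [ 0.2 -0.3 -2.6]
[ 0.6456 -0.1963  0.1587] [ 0.2 -0.3 -2.6]
```

View pics/c5.png

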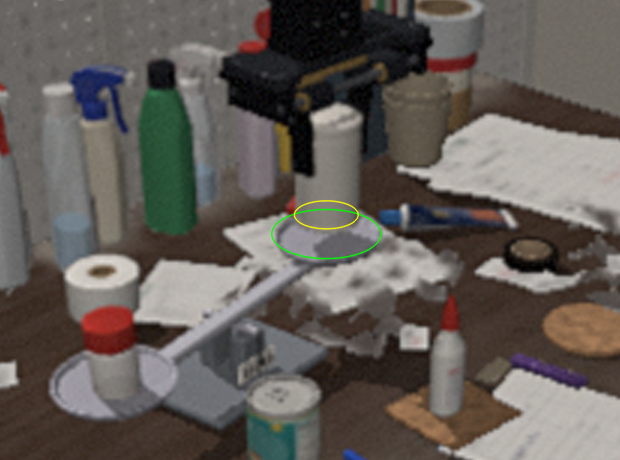

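The can hangs centred over the right pan (can at (328,155), pan centre (328,233)). Next: lower it to the height of the pan at its stop.

>>> play_rows([
  [[0.002,0,0.015,0,1],[0,0,0.01,0,1],[0,0,0.008,0,1],[0,0,0.008,0,1],[0,0,0.006,0,1],[0,0,0,0,1],[0,0,0,0,1]],
])

```text
time: 17.07
tcp_pos: [0.6471, -0.1967, 0.1202]
tcp_rot: [[1.0, -0.001, 0.0], [-0.001, -1.0, -0.001], [0.0, 0.001, -1.0]]
force: [1.0, -1.1, 0.5]
grip_width: 0.057
grasp_force: 25.0
```

>>> play_rows([
  [[0,0,0.001,0,0.35],[0,0,0,0,0.3],[0,0,0,0,0.25],[0,0,0,0,0.15],[0,0,0,0,0],[0,0,0,0,0],[0,0,0,0,0],[0,0,-0.015,0,0],[0,0,-0.025,0,0],[0,0,-0.03,0,0],[0,0,-0.03,0,0],[0,0,-0.02,0,0],[0,0,0,0,0]],
])

```text
time: 18.15
tcp_pos: [0.6487, -0.1963, 0.221]
tcp_rot: [[1.0, -0.0, 0.007], [-0.0, -1.0, -0.002], [0.007, 0.002, -1.0]]
force: [-0.9, 0.5, 0.8]
grip_width: 0.087
grasp_force: 0.0
```

Run:
```python
from ov import *
s=optics.snapshot("scene")
o=readout.get_obs(); print(np.round(o["tcp_pos"],4),np.round(o["force"],1))
im=cv2.resize(s["img"],None,fx=3,fy=3,interpolation=2)
circ(s,im,[.6144,.0805],.05,.091,(0,255,0)); circ(s,im,[.6073,.0798],.0205,.152,(0,255,255)); circ(s,im,[.6478,-.1971],.05,.064,(0,255,0))
cv2.imwrite("pics/c6.png",im[240:700,380:1000])
```

```text
[ 0.6481 -0.1962  0.2186] [-0.1 -0.6 -0. ]
```

View pics/c6.png

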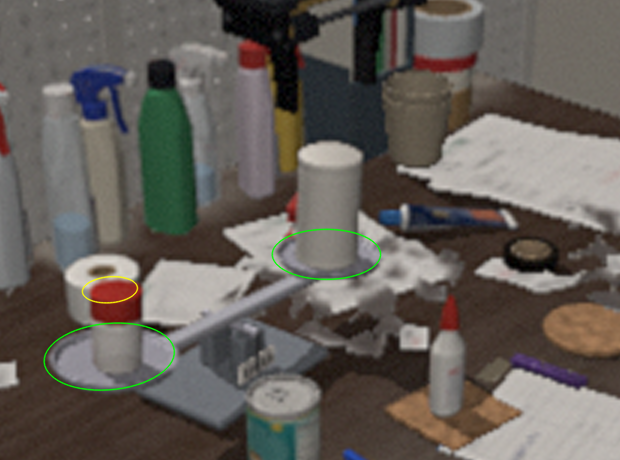

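The can stands in the right pan at (328,210), and the raised left pan holds the jar at (116,330). Next: go for the jar.

>>> play_rows([
  [[-0.005,-0.031,0,0,0],[-0.005,-0.031,0,0,0],[-0.005,-0.031,0,0,0],[-0.005,-0.031,0,0,0],[-0.005,-0.031,0,0,0],[-0.005,-0.031,0,0,0],[-0.005,-0.031,0,0,0],[-0.005,-0.031,0,0,0],[-0.005,-0.031,0,0,0],[-0.005,-0.031,0,0,0],[-0.001,-0.03,0,0,0],[0,0,0,0,0],[0,0,0.028,0,0],[0,0,0.028,0,0],[0,0,0.028,0,0],[0,0,0.028,0,0],[0,0,0.024,0,0],[0,0,0,0,0],[0,0,0,0,0]],
])

```text
time: 19.78
tcp_pos: [0.6054, 0.0754, 0.1058]
tcp_rot: [[1.0, -0.0, -0.002], [-0.0, -1.0, -0.0], [-0.002, 0.0, -1.0]]
force: [0.9, -0.1, 0.5]
grip_width: 0.0872
grasp_force: 0.0
```

>>> play_rows([
  [[0.002,0,0,0,0.3],[0,0,0,0,0.45],[0,0,0,0,0.5],[0,0,0,0,0.55],[0,0,0,0,0.6],[0,0,0,0,1],[0,0,0,0,1],[0,0,0,0,1],[0,0,0,0,1],[0,0,-0.01,0,1],[0,0,-0.02,0,1],[0,0,-0.03,0,1],[0,0,-0.03,0,1],[0,0,-0.02,0,1],[0,0,0,0,1]],
], force=12)

```text
time: 21.03
tcp_pos: [0.6096, 0.0763, 0.1992]
tcp_rot: [[1.0, -0.0, 0.006], [-0.0, -1.0, 0.001], [0.006, -0.001, -1.0]]
force: [0.8, -0.2, -0.7]
grip_width: 0.0406
grasp_force: 12.0
```

Run:
```python
from ov import *
s=optics.snapshot("scene")
o=readout.get_obs(); print(np.round(o["tcp_pos"],4),np.round(o["force"],1),o["grip_width"])
im=cv2.resize(s["img"],None,fx=3,fy=3,interpolation=2)
p=o["tcp_pos"]
circ(s,im,[p[0],p[1]],.0205,p[2]-.02,(0,255,255));circ(s,im,[.6478,-.1971],.05,.064,(0,255,0))
cv2.imwrite("pics/c7.png",im[240:700,350:1000])
```

```text
[0.6088 0.0761 0.1969] [-0.1 -0.4 -1.1] 0.04068574180019044
```

View pics/c7.png

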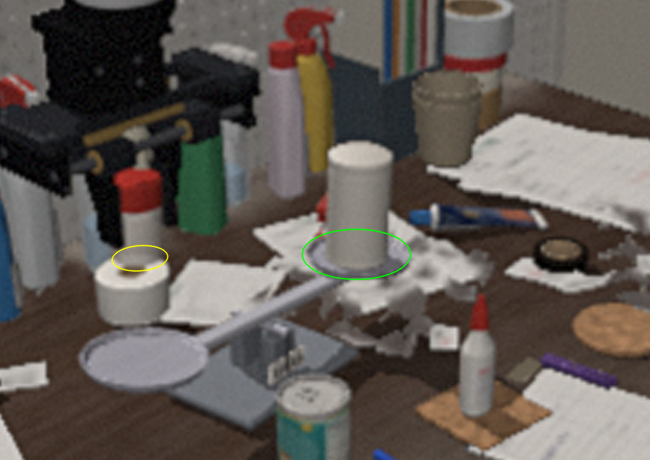

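>>> play_rows([
  [[-0.011,0.029,0,0,1],[-0.011,0.029,0,0,1],[-0.011,0.029,0,0,1],[-0.011,0.029,0,0,1],[-0.011,0.029,0,0,1],[-0.011,0.029,0,0,1],[-0.011,0.029,0,0,1],[-0.011,0.029,0,0,1],[-0.011,0.029,0,0,1],[-0.011,0.029,0,0,1],[-0.011,0.029,0,0,1],[-0.011,0.029,0,0,1],[-0.011,0.029,0,0,1],[-0.011,0.029,0,0,1],[-0.011,0.029,0,0,1],[-0.011,0.029,0,0,1],[-0.013,0.029,0,0,1],[-0.013,0.029,0,0,1],[0,0,0,0,1],[0,0,0,0,1]],
])

```text
time: 22.75
tcp_pos: [0.4447, -0.3429, 0.1935]
tcp_rot: [[1.0, -0.003, -0.002], [-0.003, -1.0, 0.001], [-0.002, -0.001, -1.0]]
force: [0.2, 1.1, -1.1]
grip_width: 0.0405
grasp_force: 12.0
```

>>> play_rows([
  [[0,0,0.03,0,1],[0,0,0.03,0,1],[0,0,0.03,0,1],[0,0,0.03,0,1],[0,0,0.03,0,1],[0,0,0.02,0,1],[0,0,0,0,1],[0,0,0,0,1]],
])

```text
time: 23.42
tcp_pos: [0.4461, -0.3404, 0.058]
tcp_rot: [[1.0, 0.001, -0.001], [0.001, -1.0, 0.002], [-0.001, -0.002, -1.0]]
force: [-0.2, 0.3, -0.6]
grip_width: 0.0404
grasp_force: 12.0
```

Run:
```python
from ov import *
s=optics.snapshot("scene")
o=readout.get_obs(); print(np.round(o["tcp_pos"],4),np.round(o["force"],1),o["grip_width"])
im=cv2.resize(s["img"],None,fx=3,fy=3,interpolation=2)
p=o["tcp_pos"]
circ(s,im,[p[0],p[1]],.0205,p[2]-.019,(0,255,255));circ(s,im,[.447,-.342],.045,.006,(0,255,0))
cv2.imwrite("pics/c8.png",im[300:740,660:1200])
```

```text
[ 0.4468 -0.3411  0.0591] [-0.2 -0.4 -0.7] 0.040716222432705944
```

View pics/c8.png

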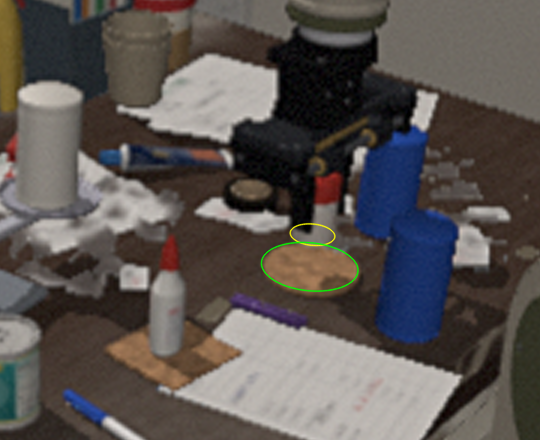

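The jar hangs over the round mat at (325,200). At its set-down height the gripper body (190 mm) could hit the rear blue can at (392,180), so I check the clearances and the range of joint 7 before turning the wrist.

Run:
```python
from ov import *
o=readout.get_obs(); print(np.round(o["qpos"],2))
s=optics.snapshot("scene")
im=s["img"].astype(int); m=((im[...,0]>90)&(im[...,0]>2*im[...,2])&(im[...,0]>1.5*im[...,1])).astype(np.uint8)
n,l,st,c=cv2.connectedComponentsWithStats(m)
for i in range(1,n):
    x,y,w,h,a=st[i]
    if a>200 and x>280:
        top=[y+4,x+w/2]; print(st[i], at(s,top,.104).round(3), at(s,[y+h-3.5,x+w/2-3],0).round(3))
```

```text
[ 0.73  0.35 -0.19  1.8   0.08  1.   -1.06]
[ 338  142   34   72 1081] [ 0.429 -0.459  0.104] [ 0.33  -0.309  0.   ]
```

>>> play_rows([
  [[0,0,0,0.216,1],[0,0,0,0.216,1],[0,0,0,0.216,1],[0,0,0,0.216,1],[0,0,0,0.216,1],[0,0,0,0.216,1],[0,0,0,0.216,1],[0,0,0,0.216,1],[0,0,0.015,0,1],[0,0,0.01,0,1],[0,0,0,0,1],[0,0,0,0,1]],
])

```text
time: 24.52
tcp_pos: [0.4458, -0.3414, 0.0379]
tcp_rot: [[0.651, -0.759, -0.001], [-0.759, -0.651, 0.001], [-0.001, 0.0, -1.0]]
force: [-0.2, -0.6, -0.5]
grip_width: 0.0409
grasp_force: 12.0
```

>>> play_rows([
  [[0,0,0.008,0,1],[0,0,0.005,0,1],[0,0,0.003,0,1],[0,0,0,0,1],[0,0,0,0,1]],
])

```text
time: 24.93
tcp_pos: [0.4463, -0.3418, 0.0257]
tcp_rot: [[0.65, -0.76, 0.0], [-0.76, -0.65, -0.0], [0.0, -0.0, -1.0]]
force: [0.2, 0.7, 1.2]
grip_width: 0.0401
grasp_force: 12.0
```

>>> play_rows([
  [[0,0,0,0,0.5],[0,0,0,0,0.4],[0,0,0,0,0.2],[0,0,0,0,0.1],[0,0,0,0,0],[0,0,0,0,0],[0,0,-0.02,0,0],[0,0,-0.03,0,0],[0,0,-0.03,0,0],[0,0,-0.03,0,0],[0,0,-0.03,0,0],[0,0,-0.03,-0.216,0],[0,0,-0.03,-0.216,0],[0,0,0,-0.216,0],[0,0,0,-0.216,0],[0,0,0,-0.216,0],[0,0,0,-0.216,0],[0,0,0,-0.216,0],[0,0,0,-0.216,0],[0,0,0,0,0]],
])

```text
time: 26.6
tcp_pos: [0.4461, -0.3417, 0.1858]
tcp_rot: [[1.0, 0.005, 0.0], [0.005, -1.0, -0.0], [0.0, 0.0, -1.0]]
force: [-0.1, -0.4, -0.1]
grip_width: 0.0871
grasp_force: 0.0
```

Run:
```python
from ov import *
s=optics.snapshot("scene")
o=readout.get_obs(); print(np.round(o["tcp_pos"],4),np.round(o["force"],1),np.round(o["tcp_rot"],3)[:2,0])
im=cv2.resize(s["img"],None,fx=3,fy=3,interpolation=2)
for n in ["jar","glue","tin"]: print(n,[(np.round(d["pixel"]),round(d["score"],2)) for d in finder.search_frame("scene",n)[:2]])
circ(s,im,[.447,-.342],.0205,.071,(0,255,255));circ(s,im,[.447,-.342],.045,.006,(0,255,0));circ(s,im,[.5,.0055],.0285,.072,(0,255,0));circ(s,im,[.6144,.0805],.05,.091,(0,255,0))
circ(s,im,[.4531,-.1454],.004,.114,(0,255,0))
cv2.imwrite("pics/c9.png",im[300:760,360:1140])
```

```text
[ 0.4461 -0.3418  0.1857] [-0.3 -0.9  0.3] [ 1.    -0.002]
jar [(array([179., 323.]), 0.82)]
glue [(array([201., 277.]), 0.85), (array([195., 182.]), 0.66)]
tin [(array([223., 219.]), 0.7)]
```

View pics/c9.png

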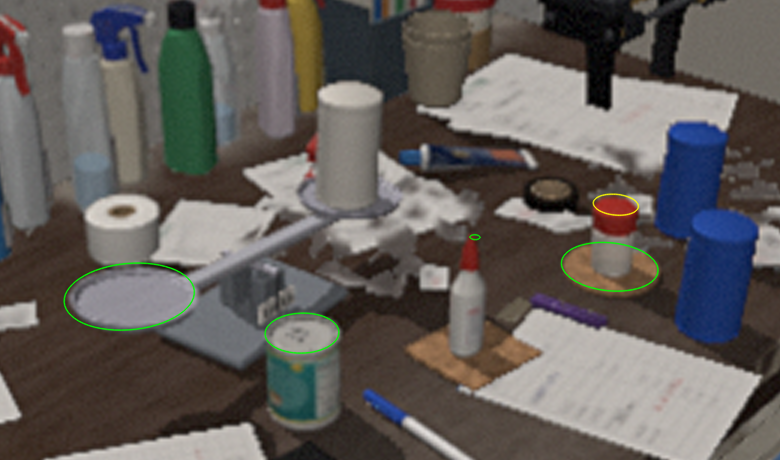

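The jar is centred on the round mat at (614,240), and the tin at (303,370) stands where predicted. Next: fetch the tin.

>>> play_rows([
  [[0.0045,-0.029,0,0,0],[0.0045,-0.029,0,0,0],[0.0045,-0.029,0,0,0],[0.0045,-0.029,0,0,0],[0.0045,-0.029,0,0,0],[0.0045,-0.029,0,0,0],[0.0045,-0.029,0,0,0],[0.0045,-0.029,0,0,0],[0.0045,-0.029,0,0,0],[0.0045,-0.029,0,0,0],[0.0045,-0.029,0,0,0],[0.0045,-0.029,0,0,0],[0.0045,-0.029,0,0,0],[0.0045,-0.029,0,0,0],[0.004,-0.027,0,0,0],[0,0,0,0,0],[0,0,0,0,0]],
])

```text
time: 28.22
tcp_pos: [0.4998, 0.0057, 0.1858]
tcp_rot: [[1.0, 0.0, 0.0], [0.0, -1.0, 0.0], [0.0, -0.0, -1.0]]
force: [0.7, -0.9, 0.6]
grip_width: 0.0867
grasp_force: 0.0
```

>>> play_rows([
  [[0,0,0.03,0,0],[0,0,0.03,0,0],[0,0,0.03,0,0],[0,0,0.03,0,0],[0,0,0.03,0,0],[0,0,0.03,0,0],[0,0,0.016,0,0],[0,0,0,0,0],[0,0,0,0,0.2],[0,0,0,0,0.3],[0,0,0,0,1],[0,0,0,0,1],[0,0,0,0,1],[0,0,0,0,1],[0,0,0,0,1],[0,0,0,0,1]],
], force=25)

```text
time: 29.55
tcp_pos: [0.5003, 0.0046, 0.0296]
tcp_rot: [[1.0, -0.0, 0.001], [-0.0, -1.0, -0.0], [0.001, 0.0, -1.0]]
force: [-1.3, -0.2, 6.0]
grip_width: 0.0569
grasp_force: 25.0
```

>>> play_rows([
  [[0,0,-0.015,0,1],[0,0,-0.03,0,1],[0,0,-0.03,0,1],[0,0,-0.03,0,1],[0,0,-0.03,0,1],[0,0,-0.03,0,1],[0.024,-0.016,0,0,1],[0.024,-0.016,0,0,1],[0.024,-0.016,0,0,1],[0.024,-0.016,0,0,1],[0.024,-0.016,0,0,1],[0.023,-0.015,0,0,1],[0,0,0,0,1],[0,0,0,0,1],[0,0,0,0,1]],
])

```text
time: 30.8
tcp_pos: [0.6136, 0.0802, 0.1609]
tcp_rot: [[1.0, -0.0, -0.001], [-0.0, -1.0, -0.0], [-0.001, 0.0, -1.0]]
force: [0.5, 0.1, -3.6]
grip_width: 0.0569
grasp_force: 25.0
```

Run:
```python
from ov import *
s=optics.snapshot("scene")
o=readout.get_obs(); print(np.round(o["tcp_pos"],4),np.round(o["force"],1))
im=cv2.resize(s["img"],None,fx=3,fy=3,interpolation=2)
p=o["tcp_pos"];circ(s,im,p,.0285,p[2]-.0296,(0,255,255));circ(s,im,[.6144,.0805],.05,.091,(0,255,0))
cv2.imwrite("pics/c10.png",im[300:760,360:900])
```

```text
[0.6136 0.0799 0.161 ] [-0.3 -0.7 -3. ]
```

View pics/c10.png

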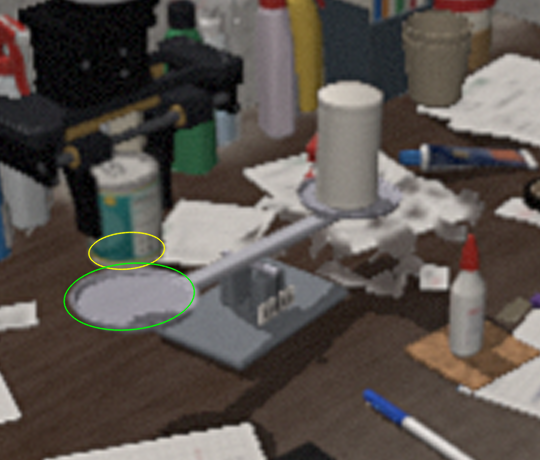

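The tin hangs centred over the left pan (tin at (130,210), pan centre (131,297)). Next: lower it to the level height.

>>> play_rows([
  [[0,0,0.02,0,1],[0,0,0.02,0,1],[0,0,0.012,0,1],[0,0,0.006,0,1],[0,0,0.006,0,1],[0,0,0.006,0,1],[0,0,0,0,1],[0,0,0,0,1],[0,0,0,0,1],[0,0,0,0,1]],
])

```text
time: 31.68
tcp_pos: [0.6144, 0.0805, 0.1054]
tcp_rot: [[1.0, -0.0, 0.001], [-0.0, -1.0, -0.0], [0.001, 0.0, -1.0]]
force: [-1.5, -0.2, -0.9]
grip_width: 0.0569
grasp_force: 25.0
```

>>> play_rows([
  [[0,0,0.001,0,0.34],[0,0,0,0,0.3],[0,0,0,0,0.25],[0,0,0,0,0.15],[0,0,0,0,0],[0,0,0,0,0],[0,0,0,0,0],[0,0,-0.01,0,0],[0,0,-0.02,0,0],[0,0,-0.03,0,0],[0,0,-0.03,0,0],[0,0,-0.03,0,0],[0,0,-0.03,0,0],[0,0,0,0,0],[0,0,0,0,0],[0,0,0,0,0]],
])

```text
time: 33.02
tcp_pos: [0.614, 0.0805, 0.2239]
tcp_rot: [[1.0, -0.0, -0.0], [-0.0, -1.0, -0.0], [-0.0, 0.0, -1.0]]
force: [0.9, -0.1, -0.3]
grip_width: 0.0871
grasp_force: 0.0
```

>>> play_rows([
  [[-0.03,0,0,0,0],[-0.03,0,0,0,0],[-0.03,0.02,0,0,0],[-0.03,0.02,0,0,0],[-0.02,0.03,0,0,0],[0,0.03,0,0,0],[0,0.03,0,0,0],[0,0.03,0,0,0],[0,0.03,0,0,0],[0,0.03,0,0,0],[0,0.03,0,0,0],[0,0.03,0,0,0],[0,0.03,0,0,0],[-0.01,0.03,0,0,0],[-0.02,0.03,0,0,0],[-0.02,0.03,0,0,0],[-0.02,0.03,0,0,0],[-0.02,0.03,0,0,0],[-0.02,0.03,0,0,0],[0,0,0,0,0]],
])

```text
time: 34.68
tcp_pos: [0.4096, -0.3165, 0.223]
tcp_rot: [[1.0, -0.008, -0.003], [-0.008, -1.0, -0.001], [-0.003, 0.001, -1.0]]
force: [-0.6, -0.7, -0.5]
grip_width: 0.0872
grasp_force: 0.0
```

Run:
```python
from ov import *
E=dict(tin=([.6144,.0805],.0285,.146),can=([.6478,-.1971],.029,.178),panR=([.6478,-.1971],.05,.078),panL=([.6144,.0805],.05,.078),jar=([.447,-.342],.0205,.071),glue=([.4531,-.1454],.005,.114),rnd=([.447,-.342],.045,.006))
A=[]
for n,(r0,r1,c0,c1) in dict(top=(85,275,140,350),scene=(90,260,120,370)).items():
    s=optics.snapshot(n); im=cv2.resize(s["img"],None,fx=3,fy=3,interpolation=2)
    for k,(p,r,z) in E.items(): circ(s,im,p,r,z,(0,255,0))
    cv2.imwrite(f"pics/f_{n}.png",im[r0*3:r1*3,c0*3:c1*3])
print(np.round(readout.get_obs()["tcp_pos"],3))
```

```text
[ 0.413 -0.312  0.223]
```

View pics/f_top.png

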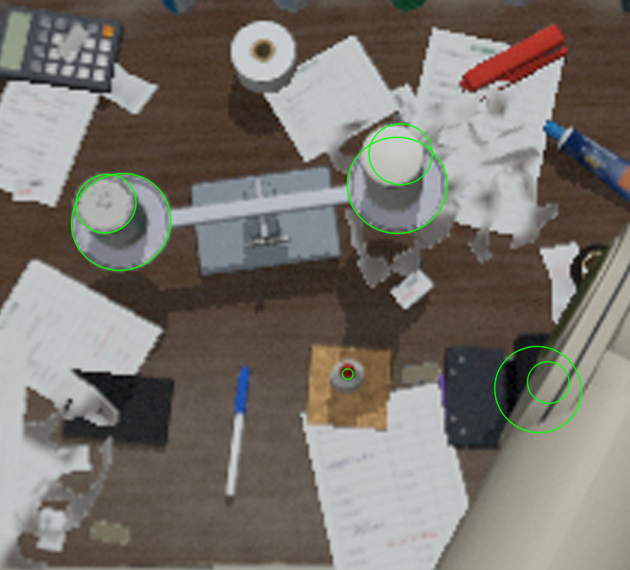

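View pics/f_scene.png

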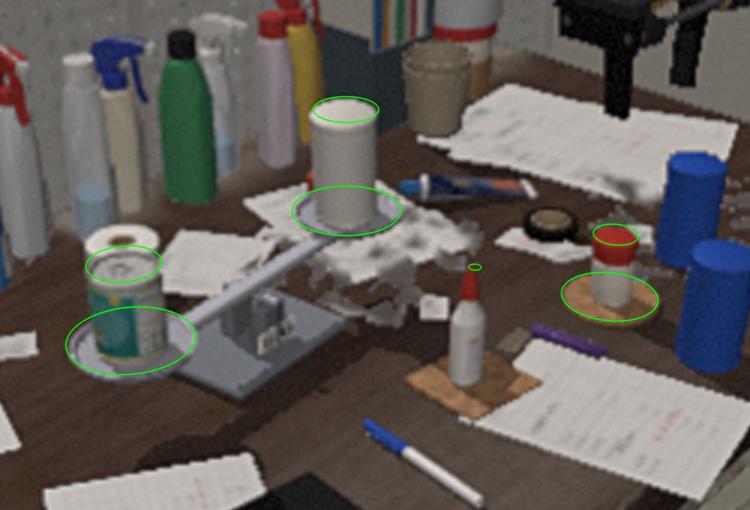

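In both views the can and tin stand centred on the pans: tin at (125,300), can at (345,165) in the scene crop. The beam is level to about 0.01 rad. The jar is centred on the round mat in the scene view (the arm hides it from above), and the glue is centred on the square mat. The gripper is clear, so I hand in.

```bash
python3 -c "
from rig import ctrl
print(ctrl.finish_job())"
```

```text
the job is handed in; nothing more can be done
None
```

I handed the job in at about 35 s, with no verdict returned: by the last pictures the can is on the right pan, the tin on the left, the beam about level, the jar on the round mat and the glue on the square one, all upright.

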